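Sort pipe couplings on the shop's go-gauge

ROBOT

A 6-joint arm with a two-finger parallel gripper is mounted at the origin on the work surface. World frame = base frame: x ahead of the robot, y to its left, z up, the work surface at z = 0. Lengths are in m, angles in degrees, forces in N, time in s.
With the tool pointing down it reaches from about 0.35 to 0.875 m from the base axis. Payload 4.2 kg.
Tool frame: the origin (TCP) lies at the very end of the fingers, on their centre line; the grasp point (between the pads) lies 19 mm behind it; z points along the fingers, y is the direction in which the jaws open and shut (so a half turn about z gives the same grasp; the last joint's range is limited). The gripper opens to 87 mm and grips with 3 to 60 N. Pads are 19 mm wide; open, the fingers measure 117 mm over their backs; the gripper's body (75 mm by 190 mm) begins 51 mm behind the grasp point.
Start: joints at [-59.84, 22.042, 0.453, 0, -68.411, -14.817], TCP at [0.165, -0.603, 0.223] pointing down, gripper open.
Joint ranges: [-179.83, 179.83], [-69.29, 118.12], [-61.27, 80.66], [-181.25, 117.63], [-171.15, -9.14], [-177.46, 177.46]. Speed limits (degrees/s): [159.86, 159.86, 180, 180, 180, 180].

INTERFACE

Orientations are given as a 3x3 rotation matrix whose columns are the frame's x, y, z axes.
In Python, from station import r gives the robot as it stands.
- The arm moves only by the tool play_rows, never from a script. Its argument "commands" is a list of rows, each an object with "angular": the turn, a rotation vector about the tool's x, y, z in degrees, a list of three; "dp": the shift along the tool's x, y, z in m, a list of three; "hand": the opening in per cent of the stroke, from 0 (shut) to 100 (fully open). A call has 1 to 5 rows; each row shifts and turns the commanded pose from where the row before left it, along the tool's axes as they then stand; what a row does not reach is not made up. A row lasts 1/8 s, in which the tool goes at most 62.5 mm and 10.7 degrees, less where a joint would pass 70% of its speed; a pose out of reach is approached as far as the arm can. A call with a gripper value outside its range is refused whole. The fingers move at their own pace and stop on an object; the grip force is fixed at half the most. Time passes only in rows, so rows that do not move let the fingers close. It gives the time, the measured TCP pose, the force and the opening at its end, in the units of the state.
- r.sense(): the state, without advancing time (a new reading comes with each control period).
- r.capture(name): name is "scene" or "top" or "wrist"; returns a dict with "frame" (400x640x3 uint8, red, green, blue), "range_z" (400x640 float32, m along the optical axis (not along the pixel's ray), 0 where there is no reading), "fx", "fy", "cx", "cy" (pixels), "position" and "attitude" of the camera in the world; the wrist camera has in their place "mount" (4x4, takes a point from camera to tool coordinates, whose origin is the TCP and whose axes are the flange's). Camera axes: x right, y down, z forward; pixel columns grow to the right and rows downward; lengths in m; the calibration is good to about 2 mm. A picture is of the moment at which its call begins: read the wrist's pose just before it.
- r.finish_job(): hands the job in, once; it reports no verdict.
Trained networks look in a picture, given as the dict that the camera call returned (one of the last four; its "shot" number tells which), for a name from the list of things; names that differ only in an ending like _2 or _b are one class to them, and where a whole thing is asked for, a point or a joint stands for the part that bears it (a point fixed in the world has none). Each returns a list of dicts, best first, with "score" (0 to 1); they miss things now and then, are a little off and sometimes report something else, mostly with a low value. They report only what shows in the picture. A call takes as long as a camera call. They do not tell look-alikes from the thing itself.
- r.find_in(target, picture): "extent" ([left, top, right, bottom] in pixels, round what is visible of it).
The state is a dict: "time_s": time; "joints": joint angles; "joint_velocities": joint speeds; "effort": joint torques, N m; "tcp_pos": TCP position; "ee_rot": TCP orientation; "wrist_force": force on the tool from outside, world axes, zero at the start; "moment": the same for the moment, N m; "gripper_width": opening from 0.0 (shut) to 1.0 (fully open).
Only numpy, scipy, OpenCV 4.12 (cv2) and the standard library are available. Lean on these libraries where they do the work, as an engineer would, in place of code of your own. Each camera call takes 0.05 s, during which the arm holds its last target. There are 200 camera calls.

TASK

Find out which of the two white pipe couplings in the gauge lanes is clear right through and which has a stop inside: slide each along its lane onto the gauge pin until it can go no farther over the pin, and press on so that the sprung pin gives about a centimetre, without ramming it to its hard stop. Leave each one on its pin until both have been tested, then draw them off and put a coupling that passes over the whole pin in the blue tray and one that stops part way in the red tray. Leave the other things on the counter as they are.

Things in the scene. Friction and masses are not known exactly. Their poses are not given: they have to be found in the camera images.
- gauge: All sizes in mm. Fixed green base 280 (x) x 200 (y) x 12, origin at its underside centre. x points along the lanes to the pins, away from the robot. Lanes at y = +60 (left), -60 (right): two slippery steel rods 12 dia, 34 apart, tops 31 above the counter, x = -135 to 100. At rest flange faces at x = 70, pin tips at x = 6. End blocks x = 103 to 131, 50 wide, 74 high.
- sleeve_a: White plastic pipe coupling: tube 80 mm long, 48 outside, 28 bore, about 0.12 kg, lying on the rods of a lane, axis 49 above the counter. Origin at its centre, x along the tube. Hidden inside, it is either clear all through or has a stop rib (8 thick) midway; both kinds look alike from outside and lie in either lane, so only trying tells.
- sleeve_b: White plastic pipe coupling: tube 80 mm long, 48 outside, 28 bore, about 0.12 kg, lying on the rods of a lane, axis 49 above the counter. Origin at its centre, x along the tube. Hidden inside, it is either clear all through or has a stop rib (8 thick) midway; both kinds look alike from outside and lie in either lane, so only trying tells.
- pin_left (a joint): How far this lane's sprung gauge pin is pushed back, in m: 0 at rest, 0.025 at its hard stop. Spring 0.9 N per mm, no preload. Pressing it in about 10 mm (9 N) makes a proper test; its orange tail then sticks out farther behind the end block.
- pin_right (a joint): How far this lane's sprung gauge pin is pushed back, in m: 0 at rest, 0.025 at its hard stop. Spring 0.9 N per mm, no preload. Pressing it in about 10 mm (9 N) makes a proper test; its orange tail then sticks out farther behind the end block.
- pin_left_face (a point): Centre of the near face of the pin's brass flange (40 dia, 49.7 above the counter); moves with the pin. The steel pin, 22 dia, blunt bevelled tip, stands out 64 from it along the gauge's -x. A clear coupling passes over the whole pin to the flange (its centre 40 from here); one with a rib stops with the rib on the pin's tip (its centre 68 from here). In mm.
- pin_right_face (a point): Centre of the near face of the pin's brass flange (40 dia, 49.7 above the counter); moves with the pin. The steel pin, 22 dia, blunt bevelled tip, stands out 64 from it along the gauge's -x. A clear coupling passes over the whole pin to the flange (its centre 40 from here); one with a rib stops with the rib on the pin's tip (its centre 68 from here). In mm.
- tray_blue_in (a point): Centre of the inner floor, 5 above the counter, of the fixed blue open tray for couplings that pass over the whole pin: 170 (x) x 150 (y) outside, 45 high, walls 5 (mm). Site axes are the tray's.
- tray_red_in (a point): The same for the red tray, for couplings that stop part way.
- jar: Bystander: sweet jar, amber glass with red cap, 84 dia x 130 (mm), origin at its underside centre.
- mug: Bystander: white mug, 80 dia x 90, handle on its +y side (mm), origin at its underside centre.
- calculator: Bystander: grey calculator 140 x 85 x 17 lying flat (mm), origin at its underside centre.
- tape_roll: Bystander: roll of tape standing on its flat side, 100 dia x 48 (mm), origin at its underside centre.
Mind the look-alikes: they are no part of the job. What is shaped like the sleeve_a but turquoise is not meant.

How it is judged:
By the outcome, as a careful person would: the job done as asked, in the order asked, and still so for the second after the job is handed in, with the robot touching nothing.
It also fails if it takes over 72 s, if anything falls off the work surface, if the arm or the gripper's body presses on something with over 40 N, if the wrist force passes 120 N, or if a joint passes its speed limit or range.

## Working session

There is one attempt and no reset: what is moved stays moved. The work goes in short steps, Python scripts to look and compute and a tool call to move; the robot and the scene stay as the last step left them, time stands still between calls to the robot, and variables do not carry over. Pictures are saved under pics/ and viewed, about 8 in all and at most 12, crops included, and the job is handed in when it is done.

Besides the shell and the picture viewer there is one more tool, called after "Call:" in YAML: its name, and indented under it one key for each argument. play_rows: Moves the arm, as the interface text tells. Its arguments: {"type":"object","properties":{"commands":{"type":"array","items":{"type":"object","properties":{"angular":{"type":"array","items":{"type":"number"}},"dp":{"type":"array","items":{"type":"number"}},"hand":{"type":"number"}}}}},"required":["commands"]}

```bash
mkdir -p pics; cat > h.py <<'E'
import numpy as np, cv2
from station import r
def world(c,s=None):
    z=c["range_z"]; v,u=np.mgrid[0:z.shape[0],0:z.shape[1]]
    P=np.stack([(u-c["cx"])/c["fx"]*z,(v-c["cy"])/c["fy"]*z,z],-1)
    if "mount" in c:
        M=np.array(c["mount"]); P=P@M[:3,:3].T+M[:3,3]
        P=P@np.array(s["ee_rot"]).T+np.array(s["tcp_pos"])
    else: P=P@np.array(c["attitude"]).T+np.array(c["position"])
    P[z==0]=np.nan
    return P
def save(c,n,crop=None,k=1):
    f=c["frame"]
    if crop: f=f[crop[1]:crop[3],crop[0]:crop[2]]
    cv2.imwrite("pics/"+n,cv2.resize(f[:,:,::-1],None,fx=k,fy=k))
E
python3 - <<'E'
from h import *
np.set_printoptions(precision=3,suppress=True)
s=r.sense(); print(s["time_s"],s["tcp_pos"],np.array(s["ee_rot"]).tolist(),s["wrist_force"],s["gripper_width"])
a=r.capture("top"); 
save(a,"top.png",None,1.25)
W=world(a); print(a["position"],np.array(a["attitude"]).tolist(),a["fx"])
np.save("top.npy",W); np.save("topf.npy",a["frame"])
for n in ["gauge","sleeve_a","pin_left","jar","mug","calculator","tape_roll"]:
    for d in r.find_in(n,a)[:4]:
        e=[int(x) for x in d["extent"]]
        p=W[e[1]:e[3]+1,e[0]:e[2]+1].reshape(-1,3); print(n,round(d["score"],2),e,W[(e[1]+e[3])//2,(e[0]+e[2])//2],np.nanmax(p[:,2]))
b=r.capture("scene"); save(b,"scene.png",None,1.25)
E
```

```text
0.0 [ 0.165 -0.602  0.221] [[-0.9644130413699474, -0.26439935432308687, -0.0006834245408769224], [-0.26440021954176224, 0.9644107087618489, 0.002123377436107935], [9.768232276123213e-05, 0.002228510489781295, -0.9999975120964855]] [-0.752  0.43  -0.606] 1.0009638047808957
[ 0.334 -0.027  1.078] [[0.0094853680626739, -0.9901606223685896, 0.13961364440255364], [-0.999685344140872, -0.0061475902171466675, 0.02431912507612962], [-0.023221552546330723, -0.13980039000363748, -0.9899073746831916]] 422.6440634908717
gauge 0.61 [299, 110, 315, 149] [0.663 0.022 0.06 ] 0.07190565264349269
sleeve_a 0.96 [294, 237, 328, 270] [0.356 0.009 0.044] 0.05207521775187751
sleeve_a 0.92 [291, 159, 308, 191] [0.543 0.04  0.071] 0.07774591371880613
sleeve_a 0.66 [336, 158, 363, 197] [ 0.539 -0.082  0.073] 0.07775864673162225
pin_left 0.54 [296, 110, 316, 149] [0.662 0.025 0.061] 0.07190565264349269
jar 0.82 [183, 96, 224, 140] [0.667 0.263 0.129] 0.1349248310018185
mug 0.69 [409, 90, 460, 133] [ 0.731 -0.309  0.002] 0.0949722558180981
mug 0.52 [184, 271, 227, 315] [ 0.254  0.277 -0.002] 0.05242490458706994
calculator 0.62 [432, 271, 475, 335] [ 0.239 -0.337  0.016] 0.02309848107115231
tape_roll 0.57 [180, 274, 225, 315] [0.252 0.284 0.   ] 0.05242490458706994
```

View pics/top.png

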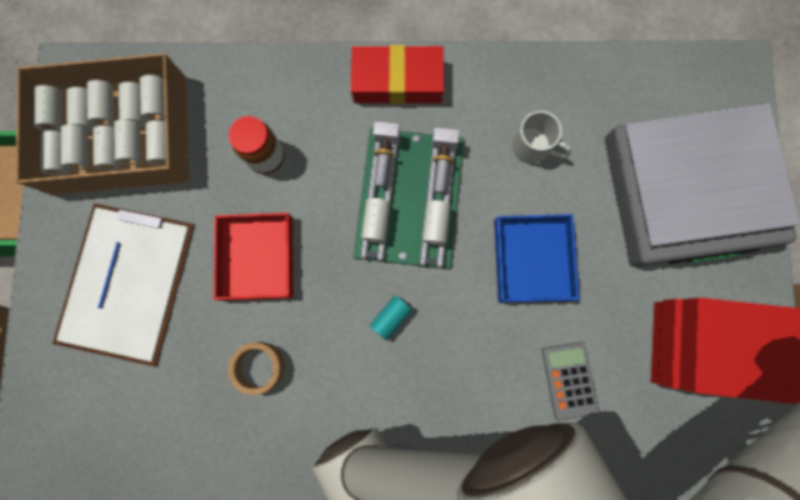

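View pics/scene.png

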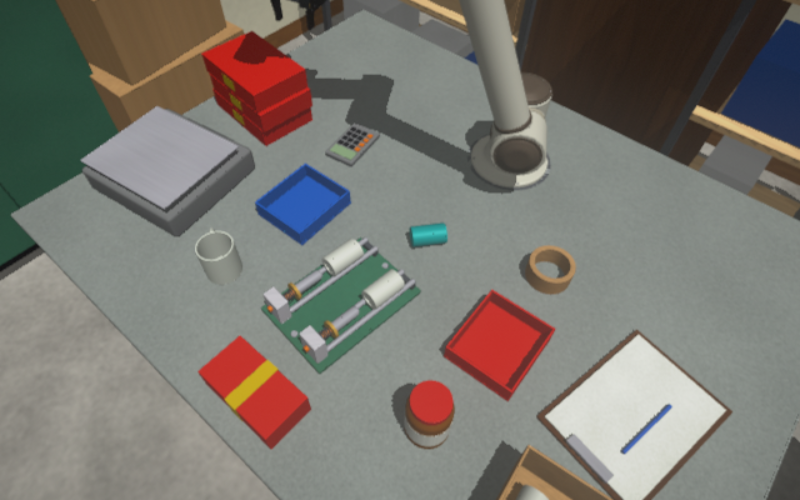

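The top view shows the gauge at (410,195), with white sleeves at (375,220) in the left lane and (437,222) in the right. The red tray is at (254,257), the blue tray at (537,259) and the turquoise decoy at (391,318). Next I fit the poses.

```bash
python3 - <<'E'
from h import *
np.set_printoptions(precision=4,suppress=True)
W=np.load("top.npy"); f=np.load("topf.npy"); hsv=cv2.cvtColor(f,cv2.COLOR_RGB2HSV)
H,S,V=[hsv[:,:,i].astype(int) for i in range(3)]
X,Y,Z=W[...,0],W[...,1],W[...,2]
def rect(m,n):
    p=W[m][:,:2].astype(np.float32); print(n,m.sum(),cv2.minAreaRect(p),np.nanmedian(W[m],0))
reg=(X>.4)&(X<.8)&(Y>-.16)&(Y<.12)
rect(reg&(H>60)&(H<95)&(S>90)&(Z>.005)&(Z<.02),"base")
for n,lo,hi in (("L",-.02,.12),("R",-.16,-.03)):
    m=reg&(Y>lo)&(Y<hi)&(Z>.055)&(S<60)&(X<.61)&(X>.47)
    rect(m,"sleeve"+n)
    p=W[m]; t=p[p[:,2]>.0]; c=t[:,:2].mean(0); _,_,vt=np.linalg.svd(t[:,:2]-c); print(c,np.degrees(np.arctan2(vt[0,1],vt[0,0])),t.max(0),t.min(0))
    m=reg&(Y>lo)&(Y<hi)&(Z>.066)&(X>.64); rect(m,"block"+n)
rect((Y>.1)&(Y<.3)&(X>.35)&(X<.62)&((H<8)|(H>172))&(S>120)&(Z>.038),"red")
rect((Y<-.15)&(Y>-.4)&(X>.35)&(X<.62)&(H>100)&(H<130)&(S>120)&(Z>.038),"blue")
E
```

```text
base 3371 ((0.6026022434234619, -0.02922118455171585), (0.19565047323703766, 0.2754836976528168), 83.68785095214844) [ 0.6005 -0.0287  0.0118]
sleeveL 598 ((0.5451630353927612, 0.03902273625135422), (0.04594496265053749, 0.08014685660600662), 84.02076721191406) [0.5437 0.0373 0.069 ]
[0.5441 0.038 ] 173.28762257543787 [0.5864 0.0647 0.0777] [0.5035 0.0137 0.0552]
blockL 253 ((0.7088249921798706, 0.021661508828401566), (0.049975838512182236, 0.06197933480143547), 83.7134780883789) [0.7227 0.02   0.073 ]
sleeveR 622 ((0.555584728717804, -0.08241287618875504), (0.04586625471711159, 0.10914657264947891), 83.95330810546875) [ 0.5413 -0.0815  0.0691]
[ 0.5419 -0.0806] 173.53207888892712 [ 0.6093 -0.0555  0.0778] [ 0.4998 -0.1072  0.0551]
blockR 253 ((0.6969430446624756, -0.0973232164978981), (0.04958795756101608, 0.059666696935892105), 82.35501098632812) [ 0.7101 -0.099   0.0733]
red 286 ((0.47556766867637634, 0.2559725046157837), (0.17010466754436493, 0.09224285185337067), 1.5771931409835815) [0.4721 0.2184 0.044 ]
blue 592 ((0.4737635552883148, -0.27981704473495483), (0.16922438144683838, 0.15081532299518585), 2.0948266983032227) [ 0.4693 -0.2856  0.044 ]
```

Call:
play_rows:
  commands:
    - {"angular": [0,0,10.6],"dp": [0,0,0],"hand": 100}
    - {"angular": [0,0,10.6],"dp": [0,0,0],"hand": 100}
    - {"angular": [0,0,0.4],"dp": [-0.025,0.056,0],"hand": 100}
    - {"angular": [0,0,0],"dp": [-0.025,0.056,0],"hand": 100}
    - {"angular": [0,0,0],"dp": [-0.025,0.056,0],"hand": 100}

```text
time_s: 1.08
tcp_pos: [0.2585, -0.4422, 0.2226]
ee_rot: [[-0.994, 0.11, 0.0], [0.11, 0.994, -0.0], [-0.0, -0.0, -1.0]]
wrist_force: [1.4, 0.3, -0.1]
gripper_width: 0.999
```

Call:
play_rows:
  commands:
    - {"angular": [0,0,0],"dp": [-0.025,0.056,0],"hand": 100}
    - {"angular": [0,0,0],"dp": [-0.025,0.056,0],"hand": 100}
    - {"angular": [0,0,0],"dp": [-0.025,0.056,0],"hand": 100}
    - {"angular": [0,0,0],"dp": [-0.025,0.056,0],"hand": 100}
    - {"angular": [0,0,0],"dp": [-0.025,0.056,0],"hand": 100}

```text
time_s: 1.7
tcp_pos: [0.4135, -0.1771, 0.2231]
ee_rot: [[-0.994, 0.109, 0.002], [0.109, 0.994, -0.0], [-0.002, -0.0, -1.0]]
wrist_force: [0.8, -0.8, -0.0]
gripper_width: 1.001
```

Call:
play_rows:
  commands:
    - {"angular": [0,0,0],"dp": [-0.025,0.056,0],"hand": 100}
    - {"angular": [0,0,0],"dp": [-0.025,0.056,0],"hand": 100}
    - {"angular": [0,0,0],"dp": [-0.025,0.056,0],"hand": 100}
    - {"angular": [0,0,0],"dp": [-0.025,0.056,0],"hand": 100}
    - {"angular": [0,0,0],"dp": [0,0,0],"hand": 100}

```text
time_s: 2.33
tcp_pos: [0.5382, 0.0361, 0.222]
ee_rot: [[-0.995, 0.105, 0.0], [0.105, 0.995, 0.0], [-0.0, 0.0, -1.0]]
wrist_force: [0.6, 0.2, -0.4]
gripper_width: 1.0
```

```bash
cat > fit.py <<'E'
from h import *
np.set_printoptions(precision=4,suppress=True)
def fit(name):
    s=r.sense(); c=r.capture("wrist"); W=world(c,s); save(c,name+".png",None,1.0)
    np.save("w.npy",W); np.save("wf.npy",c["frame"])
    print(s["tcp_pos"],np.degrees(np.arctan2(s["ee_rot"][1][0],s["ee_rot"][0][0])))
    R=np.array([[.994,.110],[-.110,.994]]) # world->gauge
    G=(W[...,:2]-[.6026,-.0292])@R.T; Z=W[...,2]
    for n,y in (("L",.06),("R",-.06)):
        m=(abs(G[...,1]-y)<.035)&(Z>.058)&(Z<.08)&(G[...,0]<.09)
        p=np.c_[G[m],Z[m]]
        if len(p)<100: continue
        t=p[p[:,2]>.0705]; q=np.polyfit(t[:,0],t[:,1],1)
        h,_=np.histogram(t[:,0],bins=np.arange(-.14,.1,.004))
        print(n,"gx range of top",np.percentile(t[:,0],[1,99]),"y at 0",q[1],"slope deg",np.degrees(np.arctan(q[0])),"top z",np.percentile(p[:,2],98), len(t))
    return W,c
E
python3 -c "
from fit import *
fit('w1')"
```

```text
[0.5382 0.0361 0.222 ] 173.99993096419522
L gx range of top [-0.0901 -0.0149] y at 0 0.06428207069411042 slope deg -11.95134137352107 top z 0.07242887902701306 745
R gx range of top [-0.1071  0.0894] y at 0 -0.060393232907582695 slope deg -13.663395106023335 top z 0.07284872229790944 845
```

View pics/w1.png

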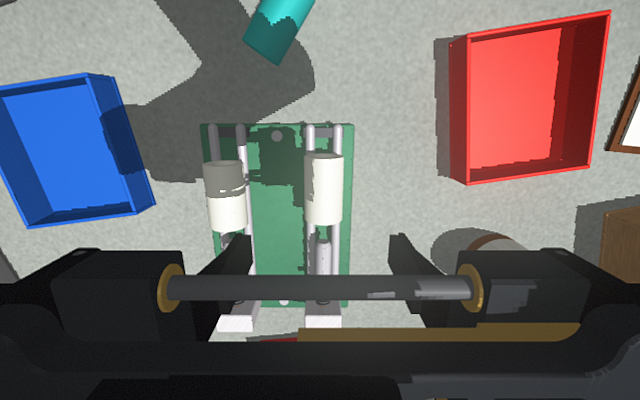

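```bash
cat >> fit.py <<'E'
from scipy.optimize import least_squares
def cyl(W,f,y,lo=-.13,hi=.06,out=True):
    R=np.array([[.994,.110],[-.110,.994]]); G=(W[...,:2]-[.6026,-.0292])@R.T; Z=W[...,2]
    S=f.max(2).astype(int)-f.min(2)
    m=(abs(G[...,1]-y)<.033)&(Z>.05)&(Z<.08)&(G[...,0]<hi)&(G[...,0]>lo)&(S<45)
    p=np.c_[G[m],Z[m]]
    for k in range(3):
        res=lambda q:np.hypot(p[:,1]-q[0]-q[1]*p[:,0],p[:,2]-q[2]-q[3]*p[:,0])-.024
        q=least_squares(res,[y,0,.049,0],loss="soft_l1",f_scale=.001).x
        p=p[abs(res(q))<.003]
    a=np.sort(p[:,0]); e=np.percentile(a,[.5,99.5])
    print("cyl n",len(p),"gx ends",e,"y",q[0]+q[1]*e.mean(),"slope",np.degrees(q[1]),"zaxis",q[2]+q[3]*e.mean(),"tilt",np.degrees(q[3]))
E
python3 - <<'E'
from fit import *
for a,b in (("w","wf"),("top","topf")):
    W=np.load(a+".npy");f=np.load(b+".npy")
    for y in (.06,-.06): cyl(W,f,y,-.12,.0)
# base & rods/wrist world checks
W=np.load("w.npy");f=np.load("wf.npy");hsv=cv2.cvtColor(f,cv2.COLOR_RGB2HSV);H,S,V=[hsv[:,:,i].astype(int) for i in range(3)]
m=(H>60)&(H<85)&(S>90)&(W[...,2]>0.003)&(W[...,2]<.025); print(m.sum(),cv2.minAreaRect(W[m][:,:2].astype(np.float32)),np.median(W[m],0))
for n,m in (("red",((H<8)|(H>172))&(S>120)&(W[...,1]>.15)&(W[...,0]<.6)),("blue",(H>100)&(H<130)&(S>120)&(W[...,1]<-.15))):
    k=m&(W[...,2]>.04); print(n,cv2.minAreaRect(W[k][:,:2].astype(np.float32)))
E
```

```text
cyl n 2240 gx ends [-0.0938 -0.0115] y 0.0752281847427153 slope -12.39404247827015 zaxis 0.047657531049656025 tilt 0.1448333554331691
cyl n 1990 gx ends [-0.1105 -0.0277] y -0.04393119133479903 slope -12.422595250536034 zaxis 0.04774720757079613 tilt 0.19000533872511507
cyl n 525 gx ends [-0.0912 -0.0096] y 0.07444655240896884 slope -12.889437118394424 zaxis 0.04857231892691886 tilt 0.1786417593381544
cyl n 493 gx ends [-0.1085 -0.0257] y -0.0448163601305549 slope -12.1783924024398 zaxis 0.0484780663543008 tilt -0.0402622875634211
6530 ((0.6003880500793457, -0.02638772875070572), (0.19693918526172638, 0.2772892117500305), 83.76117706298828) [ 0.5955 -0.031   0.0109]
red ((0.47204455733299255, 0.28687337040901184), (0.16977165639400482, 0.15143832564353943), 2.4093639850616455)
blue ((0.4717542231082916, -0.2788928151130676), (0.16963925957679749, 0.15212634205818176), 1.7291369438171387)
```

```bash
sed -i 's/\[\[.994,.110\],\[-.110,.994\]\]/[[.9942,-.1071],[.1071,.9942]]/; s/\.6026,-\.0292/.6015,-.0278/' fit.py
python3 - <<'E'
from fit import *
for a,b in (("w","wf"),("top","topf")):
    W=np.load(a+".npy");f=np.load(b+".npy")
    for y in (.06,-.06): cyl(W,f,y,-.12,.0)
G=np.array([[.9942,-.1071],[.1071,.9942]]); print(G@(np.array([.5382,.0361])-[.6015,-.0278]))
E
```

```text
cyl n 2525 gx ends [-0.1055 -0.0267] y 0.060945620285700705 slope 0.007269237411573971 zaxis 0.04753525791199766 tilt 0.06163768024093123
cyl n 2548 gx ends [-0.0966 -0.0177] y -0.0590847390531096 slope -0.07426159601724869 zaxis 0.047639332327138184 tilt 0.13984200389124773
cyl n 575 gx ends [-0.1031 -0.0242] y 0.06062882742034043 slope -0.30438311376508465 zaxis 0.04829851909993468 tilt 0.23120444030267062
cyl n 582 gx ends [-0.0942 -0.0149] y -0.05932791473035204 slope 0.271548533672444 zaxis 0.048408896642581814 tilt 0.1547883112746718
[-0.0698  0.0567]
```

Call:
play_rows:
  commands:
    - {"angular": [0,0,0],"dp": [-0.005,0.004,0.05],"hand": 100}
    - {"angular": [0,0,0],"dp": [0,0,0.05],"hand": 100}
    - {"angular": [0,0,0],"dp": [0,0,0.05],"hand": 100}
    - {"angular": [0,0,0],"dp": [0,0,0.037],"hand": 100}
    - {"angular": [0,0,0],"dp": [0,0,0],"hand": 100}

```text
time_s: 3.0
tcp_pos: [0.5393, 0.0345, 0.0334]
ee_rot: [[-0.994, 0.111, -0.007], [0.111, 0.994, -0.002], [0.006, -0.003, -1.0]]
wrist_force: [-0.7, 0.1, -0.0]
gripper_width: 0.997
```

Call:
play_rows:
  commands:
    - {"angular": [0,0,0],"dp": [0,0,0],"hand": 60}
    - {"angular": [0,0,0],"dp": [0,0,0],"hand": 0}
    - {"angular": [0,0,0],"dp": [0,0,0],"hand": 0}
    - {"angular": [0,0,0],"dp": [0,0,0],"hand": 0}

```text
time_s: 3.5
tcp_pos: [0.5424, 0.0366, 0.0364]
ee_rot: [[-0.994, 0.109, 0.002], [0.109, 0.994, 0.001], [-0.002, 0.001, -1.0]]
wrist_force: [-0.9, 8.9, 3.0]
gripper_width: 0.632
```

Call:
play_rows:
  commands:
    - {"angular": [0,0,0],"dp": [0,0.002,0],"hand": 0}
    - {"angular": [0,0,0],"dp": [0,0,0],"hand": 0}

```text
time_s: 3.75
tcp_pos: [0.5432, 0.0393, 0.0364]
ee_rot: [[-0.994, 0.108, 0.003], [0.108, 0.994, 0.001], [-0.003, 0.002, -1.0]]
wrist_force: [0.6, 4.9, 4.2]
gripper_width: 0.547
```

Call:
play_rows:
  commands:
    - {"angular": [0,0,0],"dp": [0,0.0015,-0.0008],"hand": 0}
    - {"angular": [0,0,0],"dp": [-0.01,0,0],"hand": 0}
    - {"angular": [0,0,0],"dp": [-0.01,0,0],"hand": 0}
    - {"angular": [0,0,0],"dp": [-0.007,0,0],"hand": 0}
    - {"angular": [0,0,0],"dp": [0,0,0],"hand": 0}

```text
time_s: 4.38
tcp_pos: [0.5704, 0.0367, 0.0363]
ee_rot: [[-0.994, 0.109, 0.002], [0.109, 0.994, 0.0], [-0.002, 0.0, -1.0]]
wrist_force: [1.3, 2.3, 0.8]
gripper_width: 0.548
```

Call:
play_rows:
  commands:
    - {"angular": [0,0,0],"dp": [-0.006,0,0],"hand": 0}
    - {"angular": [0,0,0],"dp": [-0.006,0,0],"hand": 0}
    - {"angular": [0,0,0],"dp": [-0.006,0,0],"hand": 0}

```text
time_s: 4.75
tcp_pos: [0.5872, 0.0347, 0.0363]
ee_rot: [[-0.994, 0.109, -0.0], [0.109, 0.994, -0.0], [0.0, -0.0, -1.0]]
wrist_force: [-1.1, 3.6, 2.0]
gripper_width: 0.546
```

Call:
play_rows:
  commands:
    - {"angular": [0,0,0],"dp": [-0.006,0,0],"hand": 0}
    - {"angular": [0,0,0],"dp": [-0.006,0,0],"hand": 0}
    - {"angular": [0,0,0],"dp": [0,0,0],"hand": 0}

```text
time_s: 5.12
tcp_pos: [0.6001, 0.0334, 0.0363]
ee_rot: [[-0.994, 0.109, 0.002], [0.109, 0.994, 0.0], [-0.002, 0.0, -1.0]]
wrist_force: [1.2, 1.6, 0.1]
gripper_width: 0.546
```

Call:
play_rows:
  commands:
    - {"angular": [0,0,0],"dp": [-0.006,0,0],"hand": 0}
    - {"angular": [0,0,0],"dp": [-0.006,0,0],"hand": 0}
    - {"angular": [0,0,0],"dp": [-0.004,0,0],"hand": 0}
    - {"angular": [0,0,0],"dp": [0,0,0],"hand": 0}

```text
time_s: 5.62
tcp_pos: [0.6156, 0.0317, 0.0363]
ee_rot: [[-0.994, 0.109, 0.001], [0.109, 0.994, 0.0], [-0.001, 0.0, -1.0]]
wrist_force: [1.4, 2.2, 1.0]
gripper_width: 0.548
```

Call:
play_rows:
  commands:
    - {"angular": [0,0,0],"dp": [-0.005,0,0],"hand": 0}
    - {"angular": [0,0,0],"dp": [-0.005,0,0],"hand": 0}
    - {"angular": [0,0,0],"dp": [0,0,0],"hand": 0}

```text
time_s: 6.0
tcp_pos: [0.6257, 0.0306, 0.0364]
ee_rot: [[-0.994, 0.109, 0.001], [0.109, 0.994, 0.0], [-0.001, 0.0, -1.0]]
wrist_force: [0.6, 2.0, 0.3]
gripper_width: 0.552
```

Call:
play_rows:
  commands:
    - {"angular": [0,0,0],"dp": [-0.005,0,0],"hand": 0}
    - {"angular": [0,0,0],"dp": [-0.004,0,0],"hand": 0}
    - {"angular": [0,0,0],"dp": [0,0,0],"hand": 0}

```text
time_s: 6.38
tcp_pos: [0.6344, 0.0297, 0.0364]
ee_rot: [[-0.994, 0.109, 0.001], [0.109, 0.994, 0.0], [-0.001, 0.0, -1.0]]
wrist_force: [0.8, 2.4, 0.6]
gripper_width: 0.55
```

Call:
play_rows:
  commands:
    - {"angular": [0,0,0],"dp": [-0.005,0,0],"hand": 0}
    - {"angular": [0,0,0],"dp": [-0.004,0,0],"hand": 0}
    - {"angular": [0,0,0],"dp": [0,0,0],"hand": 0}
    - {"angular": [0,0,0],"dp": [0,0,0],"hand": 0}

```text
time_s: 6.88
tcp_pos: [0.6417, 0.0288, 0.0364]
ee_rot: [[-0.994, 0.109, -0.002], [0.109, 0.994, -0.0], [0.002, -0.0, -1.0]]
wrist_force: [-3.7, 3.6, 4.8]
gripper_width: 0.549
```

Call:
play_rows:
  commands:
    - {"angular": [0,0,0],"dp": [-0.004,0,0],"hand": 0}
    - {"angular": [0,0,0],"dp": [-0.002,0,0],"hand": 0}
    - {"angular": [0,0,0],"dp": [0,0,0],"hand": 0}
    - {"angular": [0,0,0],"dp": [0,0,0],"hand": 0}

```text
time_s: 7.38
tcp_pos: [0.6454, 0.0284, 0.0363]
ee_rot: [[-0.994, 0.109, -0.007], [0.109, 0.994, -0.0], [0.007, -0.001, -1.0]]
wrist_force: [-8.6, 5.5, 8.0]
gripper_width: 0.554
```

```bash
python3 - <<'E'
from fit import *
s=r.sense();print(s["wrist_force"],s["tcp_pos"])
c=r.capture("scene"); save(c,"s2.png",[190,170,350,310],5); s=r.sense();print(s["wrist_force"],s["tcp_pos"])
c=r.capture("top"); W=world(c)
R=np.array([[.9942,-.1071],[.1071,.9942]]); G=(W[...,:2]-[.6015,-.0278])@R.T
f=c["frame"];hsv=cv2.cvtColor(f,cv2.COLOR_RGB2HSV);H,S,V=[hsv[:,:,i].astype(int) for i in range(3)]
for y in (.06,-.06):
    m=(H>3)&(H<25)&(S>110)&(abs(G[...,1]-y)<.03)&(G[...,0]>.03)&(G[...,0]<.2); print(y,m.sum(),np.sort(G[m][:,0]))
E
```

```text
[-8.5972  5.493   8.0357] [0.6454 0.0284 0.0363]
[-8.7076  6.0504  8.2193] [0.6454 0.0284 0.0363]
0.06 11 [0.07   0.0727 0.0736 0.074  0.0749 0.0752 0.0757 0.0764 0.0774 0.0785
 0.0796]
-0.06 45 [0.071  0.071  0.0716 0.0717 0.0718 0.0719 0.0721 0.0723 0.0724 0.0725
 0.0725 0.0728 0.0731 0.0734 0.0735 0.0737 0.0738 0.0738 0.074  0.0742
 0.0743 0.0744 0.0746 0.0746 0.0747 0.0748 0.0755 0.0756 0.0757 0.0757
 0.0761 0.0761 0.0769 0.077  0.0776 0.0777 0.0778 0.0779 0.0791 0.0822
 0.0832 0.084  0.0853 0.0853 0.0858]
```

View pics/s2.png

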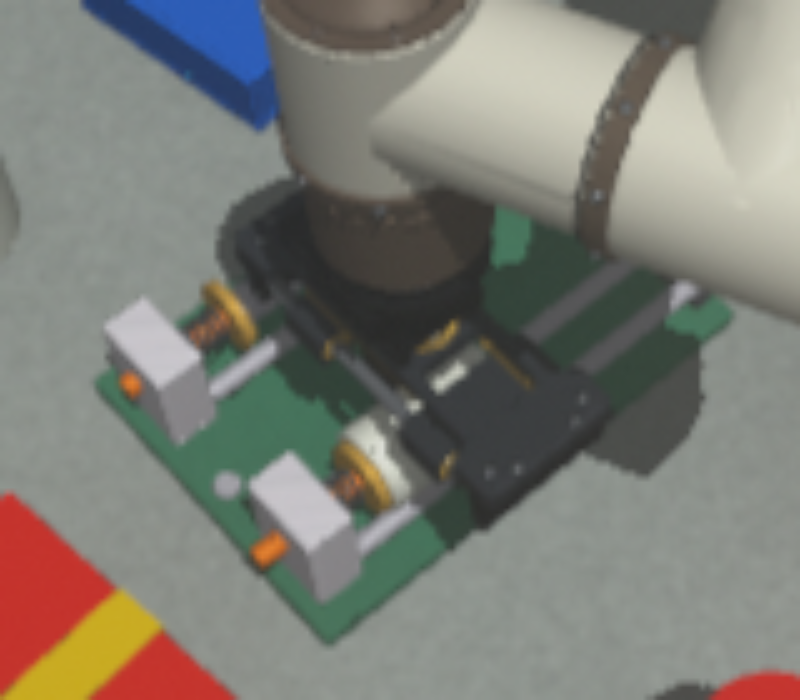

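Call:
play_rows:
  commands:
    - {"angular": [0,0,0],"dp": [-0.002,0,0],"hand": 0}
    - {"angular": [0,0,0],"dp": [0,0,0],"hand": 0}
    - {"angular": [0,0,0],"dp": [0,0,0],"hand": 0}

```text
time_s: 7.85
tcp_pos: [0.6466, 0.0282, 0.0363]
ee_rot: [[-0.994, 0.109, -0.009], [0.109, 0.994, -0.0], [0.009, -0.001, -1.0]]
wrist_force: [-9.4, 6.0, 9.0]
gripper_width: 0.554
```

```bash
cat > tail.py <<'E'
from fit import *
def tail():
    s=r.sense();print(s["wrist_force"],s["tcp_pos"])
    R=np.array([[.9942,-.1071],[.1071,.9942]]); print("g",R@(s["tcp_pos"][:2]-np.array([.6015,-.0278])))
    c=r.capture("scene"); W=world(c); G=(W[...,:2]-[.6015,-.0278])@R.T;f=c["frame"];hsv=cv2.cvtColor(f,cv2.COLOR_RGB2HSV);H,S,V=[hsv[:,:,i].astype(int) for i in range(3)]
    for y in (.06,-.06):
        o=(H<28)&(S>120)&(abs(G[...,1]-y)<.035)
        m=o&(G[...,0]>.11)&(G[...,0]<.19); print("tail",m.sum(),np.sort(G[m][:,0])[::-1][:8])
        m=o&(G[...,0]>.05)&(G[...,0]<.1)&(W[...,2]>.035); print("flange",m.sum(),np.percentile(G[m][:,0],[2,20,50]) if m.any() else "")
    return c
E
python3 -c "
from tail import *
tail()"
```

```text
[-9.377   5.9714  9.0073] [0.6466 0.0282 0.0363]
g [0.0388 0.0605]
tail 37 [0.15   0.1499 0.1496 0.1483 0.1481 0.1479 0.1473 0.1464]
flange 50 [0.0826 0.084  0.0862]
tail 15 [0.1412 0.1409 0.1399 0.1399 0.1397 0.1386 0.1377 0.1372]
flange 51 [0.0703 0.0748 0.0775]
```

Call:
play_rows:
  commands:
    - {"angular": [0,0,0],"dp": [0.005,0,0],"hand": 0}
    - {"angular": [0,0,0],"dp": [0.005,0,0],"hand": 0}
    - {"angular": [0,0,0],"dp": [0.005,0,0],"hand": 0}
    - {"angular": [0,0,0],"dp": [0,0,0],"hand": 0}

```text
time_s: 8.4
tcp_pos: [0.6359, 0.0295, 0.0364]
ee_rot: [[-0.994, 0.109, 0.001], [0.109, 0.994, 0.0], [-0.001, 0.0, -1.0]]
wrist_force: [-0.2, 1.8, 1.8]
gripper_width: 0.549
```

Call:
play_rows:
  commands:
    - {"angular": [0,0,0],"dp": [0.001,0,0],"hand": 65}
    - {"angular": [0,0,0],"dp": [0,0,0],"hand": 100}
    - {"angular": [0,0,0],"dp": [0,0,0],"hand": 100}
    - {"angular": [0,0,0],"dp": [0,0,-0.04],"hand": 100}
    - {"angular": [0,0,0],"dp": [0,0,-0.04],"hand": 100}

```text
time_s: 9.02
tcp_pos: [0.6343, 0.0292, 0.1166]
ee_rot: [[-0.994, 0.109, -0.002], [0.109, 0.994, -0.001], [0.002, -0.001, -1.0]]
wrist_force: [0.5, 0.5, 0.9]
gripper_width: 0.972
```

Call:
play_rows:
  commands:
    - {"angular": [0,0,0],"dp": [0.028,-0.04,0],"hand": 100}
    - {"angular": [0,0,0],"dp": [0.028,-0.04,0],"hand": 100}
    - {"angular": [0,0,0],"dp": [0.027,-0.04,0],"hand": 100}
    - {"angular": [0,0,0],"dp": [0,0,0],"hand": 100}

```text
time_s: 9.52
tcp_pos: [0.5366, -0.0827, 0.1165]
ee_rot: [[-0.994, 0.112, -0.002], [0.112, 0.994, -0.0], [0.002, -0.0, -1.0]]
wrist_force: [0.7, 1.2, 0.3]
gripper_width: 0.998
```

```bash
python3 -c "
from tail import *
tail(); W,c=fit('w2')
cyl(W,c['frame'],-.06,-.12,.0)
c=r.capture('top'); W=world(c); cyl(W,c['frame'],.06,-.06,.07); save(c,'t3.png',[250,80,410,220],4)
"
```

```text
[0.7266 1.1822 0.3067] [ 0.5366 -0.0827  0.1165]
g [-0.0586 -0.0616]
tail 17 [0.1413 0.1408 0.1403 0.1397 0.1389 0.1388 0.1377 0.1376]
flange 49 [0.0708 0.0742 0.0765]
tail 15 [0.1411 0.1403 0.1401 0.1396 0.1394 0.1385 0.1378 0.1371]
flange 48 [0.0695 0.0748 0.0772]
[ 0.5384 -0.0817  0.1167] 173.63003387646884Traceback (most recent call last):
  File "<string>", line 3, in <module>
    tail(); W,c=fit('w2')
                ~~~^^^^^^
  File "fit.py", line 13, in fit
    t=p[p[:,2]>.0705]; q=np.polyfit(t[:,0],t[:,1],1)
                         ~~~~~~~~~~^^^^^^^^^^^^^^^^^
    raise TypeError("expected non-empty vector for x")
TypeError: expected non-empty vector for x
```

Call:
play_rows:
  commands:
    - {"angular": [0,0,0],"dp": [0,0.0015,0.04],"hand": 100}
    - {"angular": [0,0,0],"dp": [0,0,0.04],"hand": 100}
    - {"angular": [0,0,0],"dp": [0,0,0],"hand": 60}
    - {"angular": [0,0,0],"dp": [0,0,0],"hand": 0}
    - {"angular": [0,0,0],"dp": [0,0,0],"hand": 0}

```text
time_s: 10.25
tcp_pos: [0.5409, -0.0788, 0.0381]
ee_rot: [[-0.994, 0.108, 0.004], [0.108, 0.994, 0.0], [-0.004, 0.001, -1.0]]
wrist_force: [-1.1, 0.4, -0.1]
gripper_width: 0.745
```

Call:
play_rows:
  commands:
    - {"angular": [0,0,0],"dp": [0,0,0],"hand": 0}
    - {"angular": [0,0,0],"dp": [0,0,0],"hand": 0}
    - {"angular": [0,0,0],"dp": [0,0,0],"hand": 0}

```text
time_s: 10.62
tcp_pos: [0.5398, -0.0797, 0.0376]
ee_rot: [[-0.994, 0.109, 0.001], [0.109, 0.994, -0.001], [-0.001, -0.0, -1.0]]
wrist_force: [-0.7, -3.0, 5.8]
gripper_width: 0.545
```

Call:
play_rows:
  commands:
    - {"angular": [0,0,0],"dp": [0,-0.001,-0.0008],"hand": 0}
    - {"angular": [0,0,0],"dp": [-0.009,0,0],"hand": 0}
    - {"angular": [0,0,0],"dp": [-0.009,0,0],"hand": 0}
    - {"angular": [0,0,0],"dp": [0,0,0],"hand": 0}

```text
time_s: 11.12
tcp_pos: [0.559, -0.0823, 0.0373]
ee_rot: [[-0.994, 0.109, 0.003], [0.109, 0.994, -0.0], [-0.003, 0.0, -1.0]]
wrist_force: [0.9, -1.2, 1.8]
gripper_width: 0.546
```

Call:
play_rows:
  commands:
    - {"angular": [0,0,0],"dp": [-0.006,0,0],"hand": 0}
    - {"angular": [0,0,0],"dp": [-0.006,0,0],"hand": 0}
    - {"angular": [0,0,0],"dp": [0,0,0],"hand": 0}

```text
time_s: 11.5
tcp_pos: [0.5699, -0.0835, 0.0372]
ee_rot: [[-0.994, 0.109, 0.001], [0.109, 0.994, -0.0], [-0.001, 0.0, -1.0]]
wrist_force: [-1.3, -1.2, 2.2]
gripper_width: 0.552
```

Call:
play_rows:
  commands:
    - {"angular": [0,0,0],"dp": [-0.005,0,0],"hand": 0}
    - {"angular": [0,0,0],"dp": [-0.005,0,0],"hand": 0}
    - {"angular": [0,0,0],"dp": [0,0,0],"hand": 0}

```text
time_s: 11.88
tcp_pos: [0.5797, -0.0845, 0.0372]
ee_rot: [[-0.994, 0.109, 0.001], [0.109, 0.994, -0.0], [-0.001, 0.0, -1.0]]
wrist_force: [-0.7, 0.2, 3.2]
gripper_width: 0.55
```

Call:
play_rows:
  commands:
    - {"angular": [0,0,0],"dp": [-0.005,0,0],"hand": 0}
    - {"angular": [0,0,0],"dp": [-0.005,0,0],"hand": 0}
    - {"angular": [0,0,0],"dp": [0,0,0],"hand": 0}

```text
time_s: 12.25
tcp_pos: [0.5897, -0.0856, 0.0372]
ee_rot: [[-0.994, 0.109, 0.001], [0.109, 0.994, -0.0], [-0.001, 0.0, -1.0]]
wrist_force: [-0.9, 0.9, 3.7]
gripper_width: 0.549
```

Call:
play_rows:
  commands:
    - {"angular": [0,0,0],"dp": [-0.006,0,0],"hand": 0}
    - {"angular": [0,0,0],"dp": [-0.006,0,0],"hand": 0}
    - {"angular": [0,0,0],"dp": [0,0,0],"hand": 0}
    - {"angular": [0,0,0],"dp": [0,0,0],"hand": 0}

```text
time_s: 12.75
tcp_pos: [0.6004, -0.0868, 0.0372]
ee_rot: [[-0.994, 0.109, -0.001], [0.109, 0.994, 0.0], [0.001, -0.0, -1.0]]
wrist_force: [-2.6, 0.4, 5.0]
gripper_width: 0.546
```

Call:
play_rows:
  commands:
    - {"angular": [0,0,0],"dp": [-0.004,0,0],"hand": 0}
    - {"angular": [0,0,0],"dp": [-0.003,0,0],"hand": 0}
    - {"angular": [0,0,0],"dp": [0,0,0],"hand": 0}
    - {"angular": [0,0,0],"dp": [0,0,0],"hand": 0}

```text
time_s: 13.25
tcp_pos: [0.6041, -0.0873, 0.0371]
ee_rot: [[-0.994, 0.109, -0.008], [0.109, 0.994, 0.0], [0.008, -0.0, -1.0]]
wrist_force: [-9.2, 3.6, 10.6]
gripper_width: 0.551
```

```bash
python3 -c "
from tail import *
c=tail(); save(c,'s4.png',[190,170,350,310],5)"
```

```text
[-9.2328  3.6081 10.6127] [ 0.6041 -0.0873  0.0371]
g [ 0.009  -0.0589]
tail 17 [0.1409 0.1408 0.14   0.1399 0.1396 0.1385 0.1381 0.1379]
flange 54 [0.0706 0.0742 0.0771]
tail 27 [0.1479 0.1474 0.1466 0.1463 0.1457 0.145  0.1445 0.1443]
flange 46 [0.0768 0.0812 0.0834]
```

Call:
play_rows:
  commands:
    - {"angular": [0,0,0],"dp": [-0.004,0,0],"hand": 0}
    - {"angular": [0,0,0],"dp": [0,0,0],"hand": 0}
    - {"angular": [0,0,0],"dp": [0,0,0],"hand": 0}

```text
time_s: 13.68
tcp_pos: [0.6067, -0.0875, 0.0371]
ee_rot: [[-0.994, 0.11, -0.011], [0.11, 0.994, 0.001], [0.011, -0.001, -1.0]]
wrist_force: [-12.2, 4.5, 13.0]
gripper_width: 0.551
```

```bash
python3 -c "
from tail import *
c=tail(); save(c,'s5.png',[190,170,350,310],5)"
```

```text
[-12.157    4.5321  13.0423] [ 0.6067 -0.0875  0.0371]
g [ 0.0115 -0.0588]
tail 16 [0.141  0.1402 0.1392 0.1392 0.1384 0.138  0.1379 0.1378]
flange 54 [0.0711 0.0742 0.0772]
tail 32 [0.1499 0.1498 0.1484 0.1479 0.1479 0.1477 0.1465 0.1461]
flange 47 [0.0798 0.0834 0.0864]
```

View pics/s5.png

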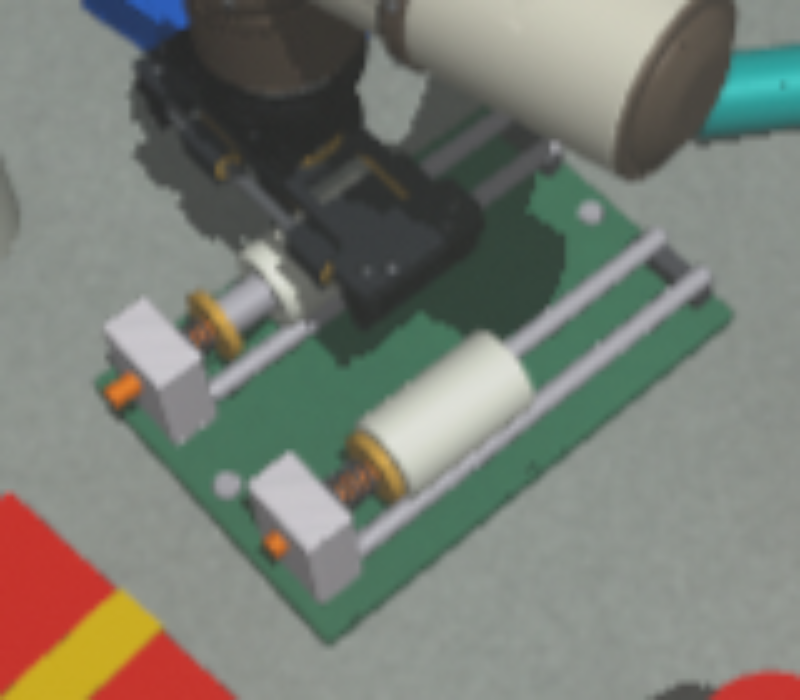

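Call:
play_rows:
  commands:
    - {"angular": [0,0,0],"dp": [0.008,0,0],"hand": 0}
    - {"angular": [0,0,0],"dp": [0.01,0,0],"hand": 0}
    - {"angular": [0,0,0],"dp": [0.018,0,0],"hand": 0}
    - {"angular": [0,0,0],"dp": [0.018,0,0],"hand": 0}
    - {"angular": [0,0,0],"dp": [0.016,0,0],"hand": 0}

```text
time_s: 14.35
tcp_pos: [0.5427, -0.0805, 0.0372]
ee_rot: [[-0.994, 0.109, 0.003], [0.109, 0.994, 0.0], [-0.003, 0.0, -1.0]]
wrist_force: [1.1, -1.4, 1.2]
gripper_width: 0.547
```

Call:
play_rows:
  commands:
    - {"angular": [0,0,0],"dp": [0.005,0,0],"hand": 0}
    - {"angular": [0,0,0],"dp": [0,0,0],"hand": 0}

```text
time_s: 14.6
tcp_pos: [0.5368, -0.0799, 0.0372]
ee_rot: [[-0.994, 0.109, -0.001], [0.109, 0.994, -0.0], [0.001, -0.0, -1.0]]
wrist_force: [-1.7, -0.4, 4.4]
gripper_width: 0.548
```

Call:
play_rows:
  commands:
    - {"angular": [0,0,0],"dp": [0,0,-0.03],"hand": 0}
    - {"angular": [0,0,0],"dp": [0,0,-0.04],"hand": 0}
    - {"angular": [0,0,0],"dp": [0,0,-0.04],"hand": 0}
    - {"angular": [0,0,0],"dp": [0.013,0.045,0],"hand": 0}
    - {"angular": [0,0,0],"dp": [0.013,0.045,0],"hand": 0}

```text
time_s: 15.22
tcp_pos: [0.521, 0.0133, 0.1468]
ee_rot: [[-0.994, 0.112, -0.0], [0.112, 0.994, 0.001], [0.0, 0.001, -1.0]]
wrist_force: [-0.2, 0.9, -1.9]
gripper_width: 0.551
```

Call:
play_rows:
  commands:
    - {"angular": [0,0,0],"dp": [0.013,0.045,0],"hand": 0}
    - {"angular": [0,0,0],"dp": [0.013,0.045,0],"hand": 0}
    - {"angular": [0,0,0],"dp": [0.013,0.045,0],"hand": 0}
    - {"angular": [0,0,0],"dp": [0.013,0.045,0],"hand": 0}
    - {"angular": [0,0,0],"dp": [0.013,0.045,0],"hand": 0}

```text
time_s: 15.85
tcp_pos: [0.4804, 0.2447, 0.1462]
ee_rot: [[-0.994, 0.11, -0.002], [0.11, 0.994, -0.0], [0.002, -0.001, -1.0]]
wrist_force: [1.5, 0.7, -0.9]
gripper_width: 0.549
```

Call:
play_rows:
  commands:
    - {"angular": [0,0,0],"dp": [0.013,0.043,0],"hand": 0}
    - {"angular": [0,0,0],"dp": [0,0,0],"hand": 0}
    - {"angular": [0,0,0],"dp": [0,0,0],"hand": 0}

```text
time_s: 16.23
tcp_pos: [0.4724, 0.287, 0.1461]
ee_rot: [[-0.994, 0.109, -0.002], [0.109, 0.994, -0.001], [0.002, -0.001, -1.0]]
wrist_force: [-0.1, 0.6, -1.2]
gripper_width: 0.55
```

Call:
play_rows:
  commands:
    - {"angular": [0,0,0],"dp": [0,0,0.05],"hand": 0}
    - {"angular": [0,0,0],"dp": [0,0,0.05],"hand": 0}
    - {"angular": [0,0,0],"dp": [0,0,0.018],"hand": 0}
    - {"angular": [0,0,0],"dp": [0,0,0.008],"hand": 0}
    - {"angular": [0,0,0],"dp": [0,0,0],"hand": 0}

```text
time_s: 16.85
tcp_pos: [0.4732, 0.2867, 0.0212]
ee_rot: [[-0.994, 0.11, -0.0], [0.11, 0.994, -0.0], [0.0, -0.0, -1.0]]
wrist_force: [0.4, 0.1, -0.4]
gripper_width: 0.543
```

Call:
play_rows:
  commands:
    - {"angular": [0,0,0],"dp": [0,0,0.003],"hand": 0}
    - {"angular": [0,0,0],"dp": [0,0,0],"hand": 65}
    - {"angular": [0,0,0],"dp": [0,0,0],"hand": 85}
    - {"angular": [0,0,0],"dp": [0,0,0],"hand": 85}
    - {"angular": [0,0,0],"dp": [0,0,-0.03],"hand": 85}

```text
time_s: 17.48
tcp_pos: [0.4715, 0.2861, 0.0467]
ee_rot: [[-0.994, 0.109, -0.004], [0.109, 0.994, -0.004], [0.003, -0.004, -1.0]]
wrist_force: [0.8, 0.8, -0.0]
gripper_width: 0.83
```

Call:
play_rows:
  commands:
    - {"angular": [0,0,0],"dp": [0,0,-0.05],"hand": 85}
    - {"angular": [0,0,0],"dp": [0,0,-0.05],"hand": 85}
    - {"angular": [0,0,0],"dp": [-0.031,-0.04,0],"hand": 100}
    - {"angular": [0,0,0],"dp": [-0.031,-0.04,0],"hand": 100}
    - {"angular": [0,0,0],"dp": [-0.031,-0.04,0],"hand": 100}

```text
time_s: 18.1
tcp_pos: [0.5528, 0.1568, 0.1487]
ee_rot: [[-0.994, 0.108, 0.001], [0.108, 0.994, 0.001], [-0.001, 0.001, -1.0]]
wrist_force: [1.5, 0.6, 0.8]
gripper_width: 0.989
```

Call:
play_rows:
  commands:
    - {"angular": [0,0,0],"dp": [-0.031,-0.04,0],"hand": 100}
    - {"angular": [0,0,0],"dp": [-0.031,-0.04,0],"hand": 100}
    - {"angular": [0,0,0],"dp": [-0.034,-0.038,0],"hand": 100}
    - {"angular": [0,0,0],"dp": [0,0,0],"hand": 100}
    - {"angular": [0,0,0],"dp": [0,0,0],"hand": 100}

```text
time_s: 18.73
tcp_pos: [0.6344, 0.0301, 0.1479]
ee_rot: [[-0.994, 0.11, -0.001], [0.11, 0.994, 0.0], [0.001, 0.0, -1.0]]
wrist_force: [-0.7, 0.1, 0.5]
gripper_width: 0.997
```

```bash
python3 -c "
from h import *
s=r.sense();print(s['tcp_pos'],s['ee_rot'][0]); c=r.capture('wrist'); save(c,'w6.png'); W=world(c,s)
from fit import cyl
cyl(W,c['frame'],.06,-.04,.06)
t=r.capture('top'); save(t,'t6.png',None,1.25); cyl(world(t),t['frame'],.06,-.06,.07)
"
```

```text
[0.63435366 0.030113   0.14788669] [-9.93984048e-01  1.09522623e-01 -7.11874572e-04]
cyl n 3692 gx ends [-0.0119  0.0596] y 0.06118344238538807 slope -0.048276371693796144 zaxis 0.04762111946649651 tilt 0.054004100681915954
cyl n 425 gx ends [-0.0098  0.0606] y 0.06071219385480344 slope 0.11812960137357467 zaxis 0.048471630723955904 tilt 0.2127259181123162
```

View pics/w6.png

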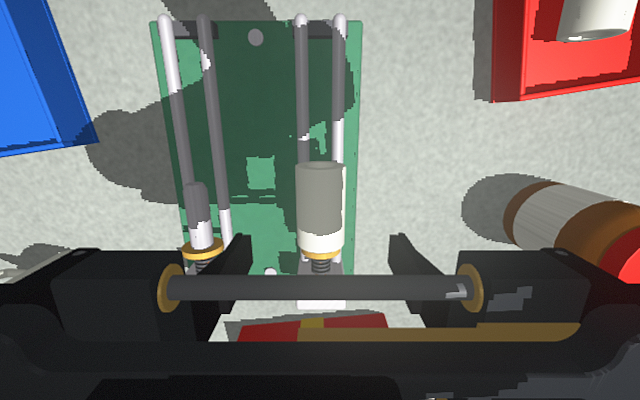

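The left sleeve (320,210) is still on its pin up to the flange, the right pin is bare, and the other sleeve is in the red tray (600,15). I go down to draw off the left one.

Call:
play_rows:
  commands:
    - {"angular": [0,0,0],"dp": [0,0,0.05],"hand": 100}
    - {"angular": [0,0,0],"dp": [0,0,0.045],"hand": 100}
    - {"angular": [0,0,0],"dp": [0,0,0.016],"hand": 100}
    - {"angular": [0,0,0],"dp": [0,0,0],"hand": 60}
    - {"angular": [0,0,0],"dp": [0,0,0],"hand": 0}

```text
time_s: 19.45
tcp_pos: [0.6363, 0.0308, 0.0393]
ee_rot: [[-0.994, 0.108, 0.004], [0.108, 0.994, 0.001], [-0.004, 0.001, -1.0]]
wrist_force: [0.2, -0.1, 0.2]
gripper_width: 0.851
```

Call:
play_rows:
  commands:
    - {"angular": [0,0,0],"dp": [0,0,0],"hand": 0}
    - {"angular": [0,0,0],"dp": [0,0,0],"hand": 0}
    - {"angular": [0,0,0],"dp": [0,0,0],"hand": 0}
    - {"angular": [0,0,0],"dp": [0,0,0],"hand": 0}

```text
time_s: 19.95
tcp_pos: [0.6351, 0.0302, 0.0379]
ee_rot: [[-0.994, 0.109, 0.001], [0.109, 0.994, 0.0], [-0.001, 0.0, -1.0]]
wrist_force: [-0.4, -0.2, 4.1]
gripper_width: 0.55
```

Call:
play_rows:
  commands:
    - {"angular": [0,0,0],"dp": [0.011,0,-0.0008],"hand": 0}
    - {"angular": [0,0,0],"dp": [0.018,0,0],"hand": 0}
    - {"angular": [0,0,0],"dp": [0.018,0,0],"hand": 0}
    - {"angular": [0,0,0],"dp": [0.018,0,0],"hand": 0}
    - {"angular": [0,0,0],"dp": [0.018,0,0],"hand": 0}

```text
time_s: 20.58
tcp_pos: [0.5512, 0.0392, 0.0379]
ee_rot: [[-0.994, 0.109, 0.0], [0.109, 0.994, 0.0], [-0.0, 0.0, -1.0]]
wrist_force: [0.3, -0.2, 0.0]
gripper_width: 0.545
```

Call:
play_rows:
  commands:
    - {"angular": [0,0,0],"dp": [0.006,0,0],"hand": 0}
    - {"angular": [0,0,0],"dp": [0,0,0],"hand": 0}

```text
time_s: 20.82
tcp_pos: [0.5455, 0.0398, 0.0379]
ee_rot: [[-0.994, 0.109, -0.001], [0.109, 0.994, -0.0], [0.001, -0.0, -1.0]]
wrist_force: [-1.1, 0.8, 1.6]
gripper_width: 0.543
```

Call:
play_rows:
  commands:
    - {"angular": [0,0,0],"dp": [0,0,-0.03],"hand": 0}
    - {"angular": [0,0,0],"dp": [0,0,-0.04],"hand": 0}
    - {"angular": [0,0,0],"dp": [0,0,-0.04],"hand": 0}
    - {"angular": [0,0,0],"dp": [0.0055,-0.0465,0],"hand": 0}
    - {"angular": [0,0,0],"dp": [0.0055,-0.0465,0],"hand": 0}

```text
time_s: 21.45
tcp_pos: [0.5251, -0.0523, 0.148]
ee_rot: [[-0.994, 0.108, -0.0], [0.108, 0.994, 0.0], [0.0, 0.0, -1.0]]
wrist_force: [1.3, -1.2, -1.3]
gripper_width: 0.545
```

Call:
play_rows:
  commands:
    - {"angular": [0,0,0],"dp": [0.0055,-0.0465,0],"hand": 0}
    - {"angular": [0,0,0],"dp": [0.0055,-0.0465,0],"hand": 0}
    - {"angular": [0,0,0],"dp": [0.0055,-0.0465,0],"hand": 0}
    - {"angular": [0,0,0],"dp": [0.0055,-0.0465,0],"hand": 0}
    - {"angular": [0,0,0],"dp": [0.0055,-0.0465,0],"hand": 0}

```text
time_s: 22.08
tcp_pos: [0.4718, -0.2812, 0.1473]
ee_rot: [[-0.994, 0.109, -0.001], [0.109, 0.994, 0.0], [0.001, 0.0, -1.0]]
wrist_force: [1.4, -0.1, -1.9]
gripper_width: 0.547
```

Call:
play_rows:
  commands:
    - {"angular": [0,0,0],"dp": [0,0,0],"hand": 0}
    - {"angular": [0,0,0],"dp": [0,0,0],"hand": 0}

```text
time_s: 22.32
tcp_pos: [0.4722, -0.2797, 0.1473]
ee_rot: [[-0.994, 0.11, -0.001], [0.11, 0.994, 0.001], [0.001, 0.0, -1.0]]
wrist_force: [0.6, 0.7, -1.6]
gripper_width: 0.547
```

Call:
play_rows:
  commands:
    - {"angular": [0,0,0],"dp": [0,0,0.05],"hand": 0}
    - {"angular": [0,0,0],"dp": [0,0,0.05],"hand": 0}
    - {"angular": [0,0,0],"dp": [0,0,0.02],"hand": 0}
    - {"angular": [0,0,0],"dp": [0,0,0.008],"hand": 0}
    - {"angular": [0,0,0],"dp": [0,0,0],"hand": 0}

```text
time_s: 22.95
tcp_pos: [0.4731, -0.2791, 0.0201]
ee_rot: [[-0.994, 0.108, -0.0], [0.108, 0.994, -0.0], [-0.0, -0.0, -1.0]]
wrist_force: [-0.6, 0.0, -0.9]
gripper_width: 0.548
```

Call:
play_rows:
  commands:
    - {"angular": [0,0,0],"dp": [0,0,0],"hand": 65}
    - {"angular": [0,0,0],"dp": [0,0,0],"hand": 85}
    - {"angular": [0,0,0],"dp": [0,0,0],"hand": 85}
    - {"angular": [0,0,0],"dp": [0,0,-0.03],"hand": 85}
    - {"angular": [0,0,0],"dp": [0,0,-0.05],"hand": 85}

```text
time_s: 23.58
tcp_pos: [0.4713, -0.2793, 0.0996]
ee_rot: [[-0.994, 0.109, -0.004], [0.109, 0.994, 0.001], [0.004, 0.001, -1.0]]
wrist_force: [1.6, 0.2, -0.2]
gripper_width: 0.844
```

Call:
play_rows:
  commands:
    - {"angular": [0,0,0],"dp": [0,0,-0.05],"hand": 85}
    - {"angular": [0,0,0],"dp": [0.0,0.06,-0.02],"hand": 100}
    - {"angular": [0,0,0],"dp": [0.0,0.06,0],"hand": 100}
    - {"angular": [0,0,0],"dp": [0.0,0.06,0],"hand": 100}
    - {"angular": [0,0,0],"dp": [0,0,0],"hand": 100}

```text
time_s: 24.2
tcp_pos: [0.4926, -0.0982, 0.1705]
ee_rot: [[-0.995, 0.103, 0.002], [0.103, 0.995, 0.0], [-0.002, 0.001, -1.0]]
wrist_force: [-0.0, -0.6, 0.2]
gripper_width: 0.997
```

```bash
python3 -c "
from h import *
t=r.capture('scene'); save(t,'s7.png',None,1.25); s=r.sense(); print(s['time_s'],s['tcp_pos'],s['wrist_force'])"
```

```text
24.25 [ 0.49234173 -0.09970074  0.17033729] [-0.3219106  -0.04966927 -1.10455194]
```

View pics/s7.png

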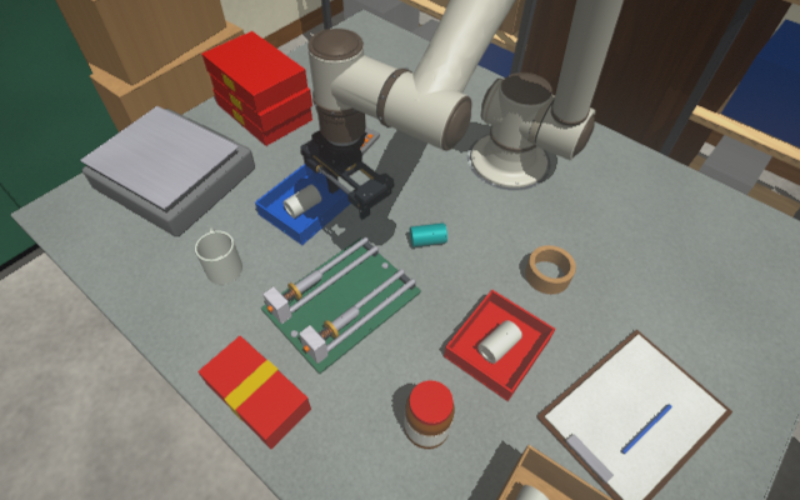

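Each sleeve lies in its tray: blue at (300,200) and red at (500,340). The bystanders are unmoved and the robot is clear, so I hand in.

```bash
python3 -c "
from station import r
print(r.finish_job())"
```

```text
the job is handed in; nothing more can be done
None
```

I tested both couplings, put each in its tray and handed the job in at about 24 s. The clear one is in the blue tray and the one with a stop is in the red tray.

- **Left lane:** this coupling slid over the whole pin to the flange. I pressed the pin in about 9 mm by camera, with about 9–10 N on the wrist. I backed it off before letting go, so it stayed on its pin while I tested the other.
- **Right lane:** this coupling stopped part way, with bare pin showing between it and the flange. The pin went in about 9 mm by camera. The wrist force rose about 11 N, a bit more than the 8 N the spring gives at 9 mm; I put the rest down to friction on the rods.

The last picture shows each coupling lying in its tray, both pins bare, the other things where they were and the gripper clear. I did not measure either pin's travel more closely than about 1–2 mm.

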